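# Kit the parts for a gearbox rebuild

### The job

Finish the rebuild kit in the green and ivory nests of the aluminium tray: put the two bronze-bushed planet gears into the two empty pockets of the gear nest, stand the sun-gear shaft upright in its socket, toothed end down, and lay the small bearing in the bottom of the stepped nest with the black oil seal flat on top of it in the wider step. The plain larger gear and the larger bearing belong to another gearbox: leave them where they lie. Set every part down fully home, do not drop it, and let go.

Things in the scene. Friction and masses are not known exactly. Their poses are not given: they have to be found in the camera images.
- planet_gear_a: One of the two loose planet gears: small steel spur gear with a bronze bush in its bore, 26 mm diameter, 16 mm thick, lying on its face on the bench. Origin: centre of its underside, z up. About 0.045 kg. Interchangeable with planet_gear_b.
- planet_gear_b: The other loose planet gear, same size and look as planet_gear_a (26 mm diameter, 16 mm thick, bronze bush). Origin: centre of its underside, z up.
- drive_shaft: Sun-gear shaft: a slim steel part 61 mm tall, standing upright on its toothed end on the bench. The toothed end (16 mm diameter) reaches from 0 to 22 mm, the plain round shaft above it (12 mm diameter) from 22 to 61 mm. Origin: centre of the underside of the toothed end, z up along the shaft. About 0.06 kg.
- small_bearing: Small sealed ball bearing, light steel rings with a black seal between: 38 mm outer diameter, 10 mm thick, lying flat on the bench. Origin: centre of its underside. About 0.06 kg.
- oil_seal: Black rubber shaft seal: a flat black ring, 45 mm outer diameter, 8 mm thick, lying flat on the bench. Origin: centre of its underside. About 0.012 kg.
- plain_gear: Look-alike that stays: a plain grey gear without a bronze bush, 33 mm diameter, 14 mm thick, lying on the bench. Origin: centre of its underside.
- large_bearing: Look-alike that stays: a sealed ball bearing like the small one but larger, 52 mm outer diameter, 12 mm thick, lying on the bench. Origin: centre of its underside.
- gear_nest: Green 98x98x8 mm plate, fixed in the tray. Origin: centre of its underside, z up, x, y along its sides. Three round ivory collars (43 mm outside, top at z 15 mm): empty pockets at x +26, y -22.5 and x -26, y -22.5 mm; at x 0, y +22.5 one with a gear that is fixed. Pocket floor z 8, width 32 mm, 45-degree lead-in to 40 mm at the mouth. A seated gear stands 9 mm out of the collar.
- sun_nest: Green 98x98x8 mm plate, fixed in the tray. Origin: centre of its underside, below the one ivory socket in its middle; z up. Socket floor z 8, mouth z 26 mm, bore 22 mm with 45-degree lead-in to 31 mm. The aluminium tray (108x308 mm, rim 10 mm above the bench, floor 3 mm thick) holds the three nests side by side in any order, 101 mm apart along their y.
- bearing_nest: Green 98x98x8 mm plate, fixed in the tray, with an ivory stepped seat (66 mm outside). Origin: centre of its underside, below the seat; z up. Lower seat: z 8 to 17 mm, bore 42. Upper seat: z 17 to 24, bore 51, lead-in to 60 mm at the mouth. The wall is cut away down to the plate on the +x and -x sides (gaps 31 mm wide at the lower seat) for fingers that close along x. Bearing in place: z 8 to 18.

How it is judged:
At the end, for the whole second after the job is handed in: Gears, shaft and bearing within 8 mm of their seats' centres, at most 2.5 mm (shaft 4) above the floors; seal within 8 mm of centre, underside 16 to 20.5 mm over the nest's origin; tilts under 0.12 rad (gears, shaft 0.15); look-alikes within 30 mm of their start; all at rest (((x of planet_gear_a in the frame of gear_nest between 0.018 and 0.034 m and y of planet_gear_a in the frame of gear_nest between -0.0305 and -0.0145 m and z of each of planet_gear_a, planet_gear_b in the frame of gear_nest below 0.0105 m and angle between each of planet_gear_a, planet_gear_b's own z axis and vertical below 0.15 rad and x of planet_gear_b in the frame of gear_nest between -0.034 and -0.018 m and y of planet_gear_b in the frame of gear_nest between -0.0305 and -0.0145 m) or (x of planet_gear_a in the frame of gear_nest between -0.034 and -0.018 m and y of planet_gear_a in the frame of gear_nest between -0.0305 and -0.0145 m and z of each of planet_gear_a, planet_gear_b in the frame of gear_nest below 0.0105 m and angle between each of planet_gear_a, planet_gear_b's own z axis and vertical below 0.15 rad and x of planet_gear_b in the frame of gear_nest between 0.018 and 0.034 m and y of planet_gear_b in the frame of gear_nest between -0.0305 and -0.0145 m)) and horizontal distance between drive_shaft and sun_nest below 0.008 m and z of drive_shaft in the frame of sun_nest below 0.012 m and angle between drive_shaft's own z axis and vertical below 0.15 rad and horizontal distance between each of small_bearing, oil_seal and bearing_nest below 0.008 m and z of small_bearing in the frame of bearing_nest below 0.0105 m and angle between each of small_bearing, oil_seal's own z axis and vertical below 0.12 rad and z of oil_seal in the frame of bearing_nest between 0.016 and 0.0205 m and distance of each of plain_gear, large_bearing from where it was at the start of the episode below 0.03 m and linear speed of each of planet_gear_a, planet_gear_b, drive_shaft, small_bearing, oil_seal below 0.02 m/s); the robot touches nothing.
It fails at once if the plain larger gear or the larger bearing is taken or pushed away (more than 30 mm) (distance of any of plain_gear, large_bearing from where it was at the start of the episode above 0.03 m).
It fails at once if a part is dropped: it falls freely at more than 0.7 m/s (a fall of about 25 mm) ((linear speed of planet_gear_a above 0.7 m/s and contact force between the fingers and planet_gear_a below 0.01 N) or (linear speed of planet_gear_b above 0.7 m/s and contact force between the fingers and planet_gear_b below 0.01 N) or (linear speed of drive_shaft above 0.7 m/s and contact force between the fingers and drive_shaft below 0.01 N) or (linear speed of small_bearing above 0.7 m/s and contact force between the fingers and small_bearing below 0.01 N) or (linear speed of oil_seal above 0.7 m/s and contact force between the fingers and oil_seal below 0.01 N)).
It also fails if it takes over 122 s, if anything falls off the work surface, if the arm or the gripper's body presses on something with over 40 N, if the wrist force passes 120 N, or if a joint passes its speed limit or range.

### The arm

A 6-joint arm with a two-finger parallel gripper is mounted at the origin on a cart in front of the work surface, level with it; the furniture and walls round the work are solid. World frame = base frame: x ahead of the robot, y to its left, z up, the work surface at z = 0. Lengths are in m, angles in rad, forces in N, time in s.
With the tool pointing down it reaches from about 0.25 to 0.725 m from the base axis. Payload 4 kg.
Tool frame: the origin (TCP) lies midway between the tips of the shut fingers; the grasp point (between the pads) lies 19 mm behind it (bot.grip_point_offset is the distance from the TCP to the grasp point, in m); z points along the fingers, y is the line along which they close (so a half turn about z gives the same grasp; the last joint's range is limited). The gripper opens to 85 mm and grips with 20 to 120 N. Pads are 22 mm wide; open, the fingers measure 114 mm over their backs; the gripper's body (76 mm by 85 mm) begins 54 mm behind the grasp point. The pads swing forward as they close: fully open they stand 13 mm farther back than shut.
Start: joints at [-1.112, 0.241, 0.005, 1.335, 0, 1.571], TCP at [0.221, -0.448, 0.231] pointing down, gripper open.
Joint ranges: [-2.72, 2.72], [-1.05, 1.87], [-1.09, 1.28], [-1.99, 2.15], [-1.42, 1.44], [-3.14, 3.14]. Speed limits (rad/s): [2.79, 2.79, 3.14, 3.14, 3.14, 3.14].

### API

Orientations are given as a unit quaternion [x, y, z, w].
In Python, from workcell import bot gives the robot as it stands.
- The arm moves only by the tool step_arm, never from a script. Its argument "targets" is text: rows parted by semicolons, each of 7 numbers parted by spaces: the opening, from -1 (shut) to 1 (fully open), so that 0 is half open, then the shift along the world's x, y, z normalised to -1 to 1, where 1 is 0.5 m, then the turn, a rotation vector about the world's x, y, z normalised to -1 to 1, where 1 is pi/4 rad. In form: gripper x y z wx wy wz; .... A call has 1 to 10 rows; each row is the pose to reach, as a shift and turn from the pose commanded when the call began; what a row does not reach only later rows make up. A row lasts 1/12 s, in which the tool goes at most 41.7 mm and 7.16 degrees, less where a joint would pass 70% of its speed; a pose out of reach is approached as far as the arm can. A call with a number of a shift or a turn outside -1 to 1 is refused whole. A call with a gripper value outside its range is refused whole. The fingers move at their own pace and stop on an object; the grip force is fixed at half the most. Time passes only in rows, so rows that repeat a pose let the fingers close. It gives the time, the measured TCP pose, the force, the opening and the grip force at its end, in the units of the state.
- bot.get_obs(): the state, without advancing time (a new reading comes with each control period).
- bot.camera(name): name is "scene" or "top" or "wrist"; returns the picture (400x640x3 uint8, red, green, blue); there is no depth.
- bot.camera_info(name): a dict with "vertical_fov" (degrees; the focal length in pixels is half the picture's height over the tangent of half this angle, whatever the lens; pixels are square), "cx", "cy" (the principal point, pixels), "pose" (4x4, takes a point from camera to world coordinates). Camera axes: x right, y up, looking along -z (the intrinsics and any distortion apply to the point x, -y, -z); pixel columns grow to the right and rows downward; lengths in m; the calibration is good to about 2 mm. A picture is of the moment at which its call begins: read the wrist's pose just before it. camera_info takes no time and is no camera call; for the wrist camera it gives the pose at the moment of the call.
- bot.job_done(): hands the job in; it is judged then, once.
The state is a dict: "clock": time; "joint_pos": joint angles; "joint_vel": joint speeds; "tau": joint torques, N m; "eef_pos": TCP position; "tool_rot": TCP orientation; "ft_force": force on the tool from outside, world axes, zero at the start; "ft_torque": the same for the moment, N m; "grip_width": finger opening in m; "grasp_force": force on a finger pad.
Only numpy, scipy, OpenCV 4.12 (cv2) and the standard library are available. Lean on these libraries where they do the work, as an engineer would, in place of code of your own. Each camera call takes 0.05 s, during which the arm holds its last target. There are 200 camera calls.

## Working session

There is one attempt and no reset: what is moved stays moved. The work goes in short steps, Python scripts to look and compute and a tool call to move; the robot and the scene stay as the last step left them, time stands still between calls to the robot, and variables do not carry over. Pictures are saved under pics/ and viewed, at most 14 in all, crops included, and the job is handed in when it is done.

Besides the shell and the picture viewer there is one more tool, called after "Emit:" as name(argument=value, ...) on one line, values as JSON. step_arm: Moves the arm, as the interface text tells. Scaled input: -1 to 1 covers 0.5 m each way for a shift and pi/4 rad each way for a turn. Its arguments: {"type":"object","properties":{"targets":{"type":"string"}},"required":["targets"]}

```bash
mkdir -p pics; ls; python3 - <<'E'
from workcell import bot
import cv2,numpy as np
np.set_printoptions(precision=4,suppress=True)
print(bot.get_obs())
for n in("scene","top","wrist"):
    i=bot.camera_info(n);print(n,i)
for n in("top","scene"):
    cv2.imwrite(f"pics/{n}0.png",bot.camera(n)[:,:,::-1])
E
```

```text
pics
{'clock': 0.0, 'joint_pos': array([-1.112 ,  0.2414,  0.0037,  1.3352,  0.    ,  1.5708]), 'joint_vel': array([-0.0006, -0.0007, -0.0001,  0.0005,  0.0002,  0.0001]), 'tau': array([ -0.0013, -37.2314,  25.241 ,   0.0169,  -0.0001,   0.    ]), 'eef_pos': array([ 0.2212, -0.4477,  0.2304]), 'tool_rot': array([ 0.9738,  0.2274, -0.0002, -0.001 ]), 'ft_force': array([-0.33  ,  0.3614,  0.1097]), 'ft_torque': array([-0.047 , -0.0295,  0.0375]), 'grasp_force': 0.0, 'grip_width': 0.08538555731807793}
scene {'vertical_fov': 53.92164830239254, 'cx': 319.6496638366343, 'cy': 202.18354309624948, 'pose': array([[-0.5552,  0.5086, -0.6581, -0.257 ],
       [-0.8316, -0.3503,  0.4309,  0.4927],
       [-0.0114,  0.7865,  0.6174,  0.7702],
       [ 0.    ,  0.    ,  0.    ,  1.    ]])}
top {'vertical_fov': 46.70104192886907, 'cx': 322.75842980583934, 'cy': 197.57823505437128, 'pose': array([[ 0.0043,  0.9871, -0.1602,  0.3244],
       [-1.    ,  0.004 , -0.0021, -0.0184],
       [-0.0015,  0.1603,  0.9871,  1.1875],
       [ 0.    ,  0.    ,  0.    ,  1.    ]])}
wrist {'vertical_fov': 59.02682129401753, 'cx': 323.2680147071038, 'cy': 201.2590131404486, 'pose': array([[ 0.4421,  0.8581,  0.261 ,  0.2886],
       [-0.8969,  0.4239,  0.1256, -0.4141],
       [-0.0029, -0.2896,  0.9571,  0.3743],
       [ 0.    ,  0.    ,  0.    ,  1.    ]])}
```

View pics/top0.png

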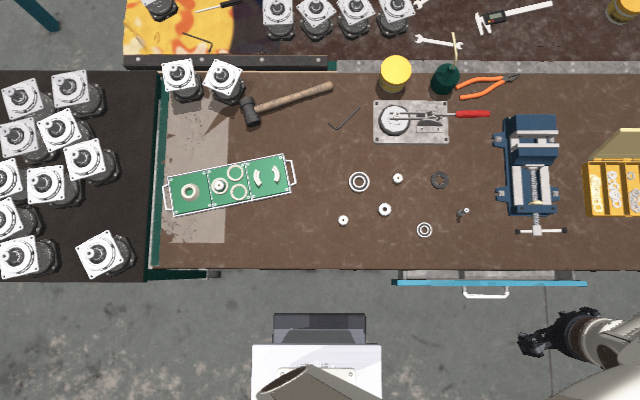

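View pics/scene0.png

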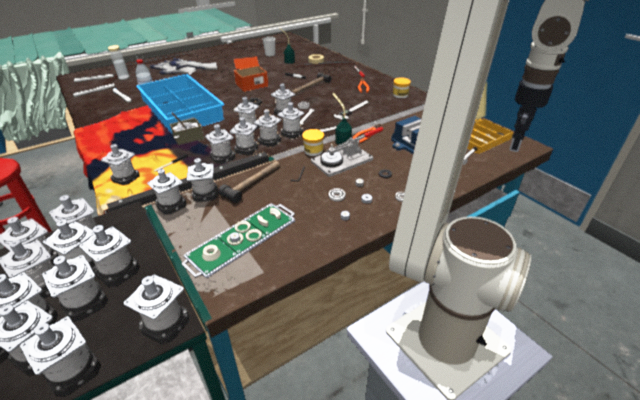

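The top view shows the tray at about (165–295, 155–215): sun nest (190,191), gear nest (228,184), bearing nest (267,177). The loose parts lie at columns 340–465, rows 175–235.

```bash
cat > h.py <<'E'
from workcell import bot
import cv2,numpy as np
np.set_printoptions(precision=4,suppress=True)
def px2w(i,u,v,z):
    f=200/np.tan(np.radians(i['vertical_fov']/2)); T=i['pose']
    d=T[:3,:3]@np.array([(u-i['cx'])/f,-(v-i['cy'])/f,-1.]); o=T[:3,3]
    return (o+d*(z-o[2])/d[2])[:2]
def w2px(i,p):
    f=200/np.tan(np.radians(i['vertical_fov']/2)); T=i['pose']
    c=T[:3,:3].T@(np.asarray(p)-T[:3,3]); return np.array([i['cx']+f*c[0]/-c[2], i['cy']-f*c[1]/-c[2]])
E
python3 - <<'E'
from h import *
a=cv2.imread("pics/top0.png")
c=cv2.resize(a[165:245,330:475],None,fx=5.5,fy=5.5,interpolation=3)
d=cv2.resize(a[150:220,155:300],None,fx=5.5,fy=5.5,interpolation=3)
cv2.imwrite("pics/parts.png",c);cv2.imwrite("pics/tray.png",d)
E
```

```text
(no output)
```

View pics/parts.png

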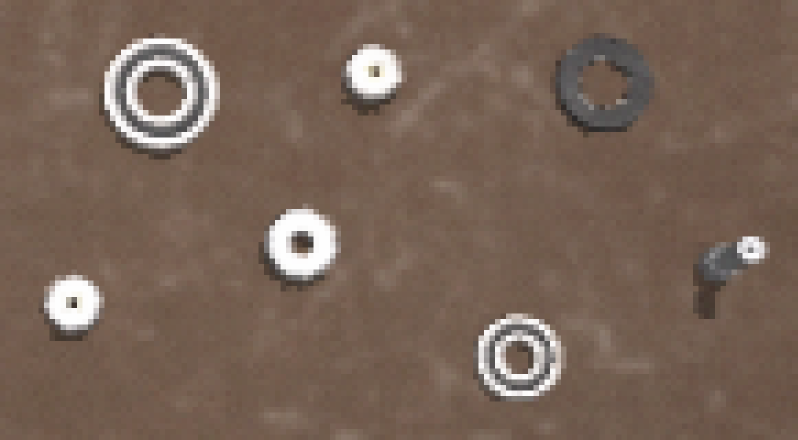

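View pics/tray.png

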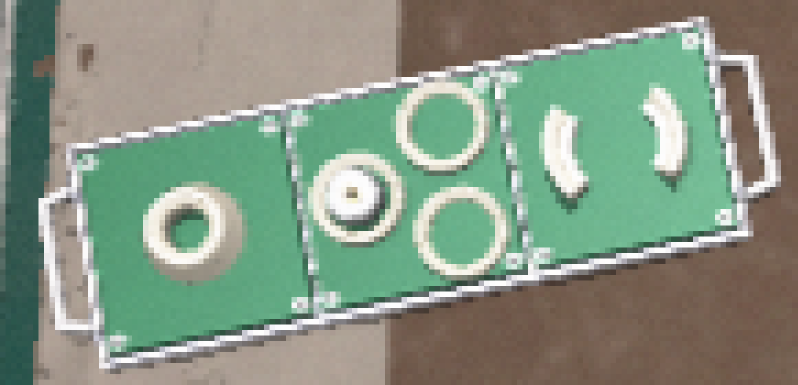

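The zoomed views show these parts (full-image pixels):

| Part | Pixel |
|---|---|
| planet gears | (398,178), (343,220) |
| plain gear | (385,209) |
| large bearing | (359,182) |
| small bearing | (424,230) |
| seal | (440,180) |
| shaft top | (466.5,210.5) |

In the tray, the socket is at (189,192), the fixed gear at (219,185.5), and the empty pockets at (235.5,172.7) and (238.8,192). The seat is at about (267,177).

```bash
python3 - <<'E'
from h import *
from scipy.optimize import least_squares
i=bot.camera_info("top")
P=dict(planet1=(373,72,16),planet2=(73,303,16),plain=(302,244,14),large=(162,93,12),small=(519,357,10),seal=(604,82,8),shaft=(751,250,61))
for k,(x,y,z) in P.items(): print(k,px2w(i,330+x/5.5-.4,165+y/5.5-.4,z/1000))
# tray model x,y,yaw of gear nest
obs=[((0,101),29,(188,226)),((0,22.5),27,(352,195)),((26,-22.5),18,(443,125)),((-26,-22.5),18,(461,231))]
W=[px2w(i,155+q[0]/5.5-.4,150+q[1]/5.5-.4,z/1000) for _,z,q in obs]
M=np.array([o[0] for o in obs])/1000
def R(t):return np.array([[np.cos(t),-np.sin(t)],[np.sin(t),np.cos(t)]])
s=least_squares(lambda p:((M@R(p[2]).T+p[:2])-W).ravel(),[.35,.3,.18])
print(s.x,s.fun*1000)
for n,q in dict(sun=(0,.101),pA=(.026,-.0225),pB=(-.026,-.0225),bn=(0,-.101)).items(): 
    w=R(s.x[2])@q+s.x[:2]; print(n,w,(w2px(i,[*w,.027])-[154.6,149.6])*5.5)
E
```

```text
planet1 [ 0.5674 -0.2082]
planet2 [ 0.4579 -0.0673]
plain [ 0.4861 -0.1738]
large [ 0.5577 -0.1095]
small [ 0.4343 -0.2739]
seal [ 0.5647 -0.3184]
shaft [ 0.4778 -0.3677]
[0.5494 0.2271 0.2083] [-0.3573  1.386   0.6255 -0.6841  0.0735 -0.0438 -0.3417 -0.6582]
sun [0.5285 0.3259] [186.2075 227.5047]
pA [0.5795 0.2105] [439.4641 120.7101]
pB [0.5286 0.1997] [458.8728 228.3676]
bn [0.5703 0.1283] [615.3745 140.7468]
```

Emit:
step_arm(targets="1 0.45 0.35 0.04 0 0 1;1 0.45 0.35 0.04 0 0 1;1 0.45 0.35 0.04 0 0 1;1 0.45 0.35 0.04 0 0 1;1 0.45 0.35 0.04 0 0 1;1 0.45 0.35 0.04 0 0 1;1 0.45 0.35 0.04 0 0 1")

```text
clock: 0.68
eef_pos: [0.448, -0.2712, 0.2511]
tool_rot: [0.811, 0.585, 0.0, -0.0]
ft_force: [1.1, -0.4, 0.5]
grip_width: 0.0852
grasp_force: 0.0
```

Emit:
step_arm(targets="1 0 0 0 0 0 0.68;1 0 0 0 0 0 0.68;1 0 0 0 0 0 0.68;1 0 0 0 0 0 0.68;1 0 0 0 0 0 0.68;1 0 0 0 0 0 0.68;1 0 0 0 0 0 0.68")

```text
clock: 1.27
eef_pos: [0.4462, -0.2731, 0.2509]
tool_rot: [0.631, 0.776, -0.0, -0.0]
ft_force: [-0.5, -0.5, -0.6]
grip_width: 0.0854
grasp_force: 0.0
```

```bash
cat >> h.py <<'E'
def look(n,name="wrist"):
    i=bot.camera_info(name); im=bot.camera(name)[:,:,::-1].copy(); cv2.imwrite(f"pics/{n}.png",im); np.save(f"pics/{n}.npy",i,allow_pickle=True); return i,im
def st():
    o=bot.get_obs(); R=__import__('scipy.spatial.transform',fromlist=['R']).Rotation.from_quat(o['tool_rot']).as_matrix()
    print('t',o['clock'],'tcp',o['eef_pos'],'ydir',np.degrees(np.arctan2(R[1,1],R[0,1])),'zax',R[:,2],'F',o['ft_force'],'w',o['grip_width'],'g',o['grasp_force'])
E
python3 - <<'E'
from h import *
st(); i,im=look("w1")
for k,p in dict(planet1=(.5674,-.2082,.016),plain=(.4861,-.1738,.014),small=(.4343,-.2739,.01),seal=(.5647,-.3184,.008),shaft=(.4778,-.3677,.061),planet2=(.4579,-.0673,.016)).items(): print(k,w2px(i,p))
E
```

```text
t 1.2667 tcp [ 0.4462 -0.2731  0.2509] ydir 11.822912348826685 zax [-0.0009  0.0005 -1.    ] F [-0.4753 -0.4835 -0.5729] w 0.08535225005606878 g 0.0
planet1 [447.1668 130.3064]
plain [380.3549  80.0831]
small [311.5705 163.9952]
seal [413.9672 223.1801]
shaft [333.324  268.1978]
planet2 [379.8865 -45.6602]
```

View pics/w1.png

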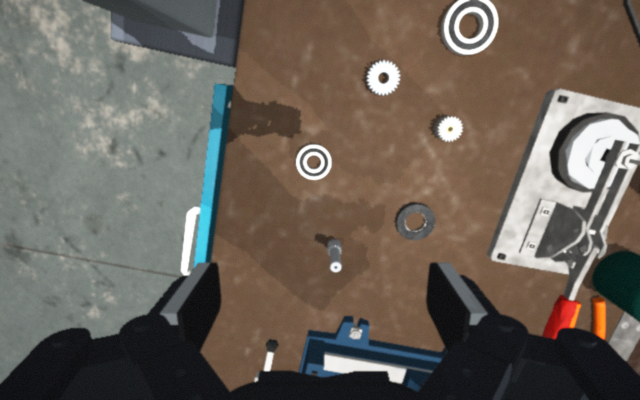

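The wrist view shows the small bearing (314,162), seal (415,221), planet gear (449,128), plain gear (383,77) and shaft top (335,267). All are within about 3 px of prediction.

```bash
python3 - <<'E'
from h import *
i=np.load("pics/w1.npy",allow_pickle=True).item()
for k,p in dict(planet1=(449,128,.016),small=(314,162,.01),seal=(415,221,.008),shaft=(335,267,.061),plain=(383,77,.014)).items(): print(k,px2w(i,*p))
print(w2px(i,[.4462,-.2731,.2509]), w2px(i,[.4462,-.2731,0.005]))
E
```

```text
planet1 [ 0.5686 -0.2055]
small [ 0.4365 -0.2712]
seal [ 0.5651 -0.3156]
shaft [ 0.4792 -0.366 ]
plain [ 0.488  -0.1704]
[320.6485 267.8183] [322.2997 164.611 ]
```

Emit:
step_arm(targets="0.4 -0.021 0 -0.2 0 0 0;0.4 -0.021 0 -0.4 0 0 0;0.4 -0.021 0 -0.46 0 0 0;0.4 -0.021 0 -0.46 0 0 0;0.4 -0.021 0 -0.46 0 0 0;0.4 -0.021 0 -0.46 0 0 0;0.4 -0.021 0 -0.48 0 0 0;0.4 -0.021 0 -0.497 0 0 0;0.4 -0.021 0 -0.497 0 0 0;0.4 -0.021 0 -0.497 0 0 0")

```text
clock: 2.15
eef_pos: [0.4371, -0.274, 0.0039]
tool_rot: [0.63, 0.776, 0.0, 0.001]
ft_force: [0.2, -0.2, 0.6]
grip_width: 0.0601
grasp_force: 0.0
```

```bash
python3 - <<'E'
from h import *
st(); i,im=look("w2")
E
```

```text
t 2.15 tcp [ 0.4371 -0.274   0.0039] ydir 11.872324597144956 zax [ 0.0019 -0.0012 -1.    ] F [ 0.1722 -0.1522  0.5651] w 0.06010920153739574 g 0.0
```

View pics/w2.png

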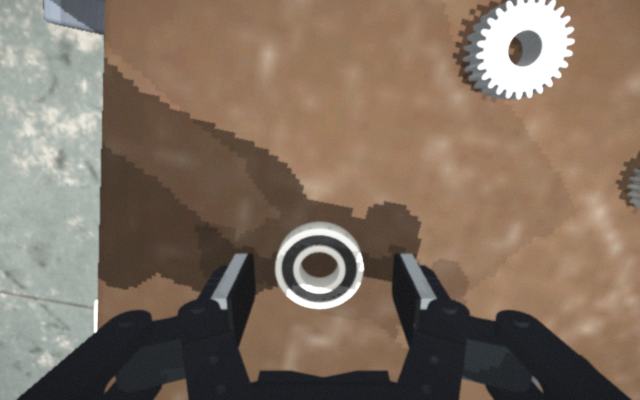

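The bearing sits at (320,265) between the pads (inner edges at columns 243 and 397).

```bash
python3 - <<'E'
from h import *
i=np.load("pics/w2.npy",allow_pickle=True).item()
c=px2w(i,320,265,.010);print(c, w2px(i,[.4371,-.274,.01]))
d=np.array(c)-[.4371,-.274]; a=np.radians(11.85); print("closing",d@[np.cos(a),np.sin(a)],"perp(+tool x)",d@[-np.sin(a),np.cos(a)])
E
```

```text
[ 0.4359 -0.2696] [320.6751 274.4168]
closing -0.0002793976151143313 perp(+tool x) 0.004527172769926856
```

Emit:
step_arm(targets="0.4 -0.002 0.009 0 0 0 0;0.4 -0.002 0.009 -0.004 0 0 0;0.4 -0.002 0.009 -0.004 0 0 0;-1 -0.002 0.009 -0.004 0 0 0;-1 -0.002 0.009 -0.004 0 0 0;-1 -0.002 0.009 -0.004 0 0 0;-1 -0.002 0.009 -0.004 0 0 0;-1 -0.002 0.009 -0.004 0 0 0;-1 -0.002 0.009 -0.004 0 0 0;-1 -0.002 0.009 -0.004 0 0 0")

```text
clock: 3.03
eef_pos: [0.4352, -0.2689, 0.0017]
tool_rot: [0.63, 0.777, 0.0, 0.0]
ft_force: [-1.6, 1.8, 5.7]
grip_width: 0.0348
grasp_force: 59.1
```

Emit:
step_arm(targets="-1 0 0 0 0 0 0;-1 0 0 0 0 0 0;-1 0 0 0.02 0 0 0;-1 0 0 0.05 0 0 0;-1 0 0 0.12 0 0 0;-1 0 0 0.2 0 0 0;-1 0 0 0.24 0 0 0;-1 0 0 0.24 0 0 0;-1 0 0 0.24 0 0 0")

```text
clock: 3.78
eef_pos: [0.436, -0.2695, 0.1228]
tool_rot: [0.63, 0.776, 0.0, 0.002]
ft_force: [0.2, -0.1, -0.6]
grip_width: 0.0344
grasp_force: 60.0
```

```bash
python3 - <<'E'
from h import *
st(); i,im=look("w3")
E
```

```text
t 3.7833 tcp [ 0.436  -0.2695  0.1228] ydir 11.882222365031001 zax [ 0.0035 -0.0022 -1.    ] F [ 0.2465 -0.1202 -0.5702] w 0.03442422692251132 g 59.96710258166132
```

View pics/w3.png

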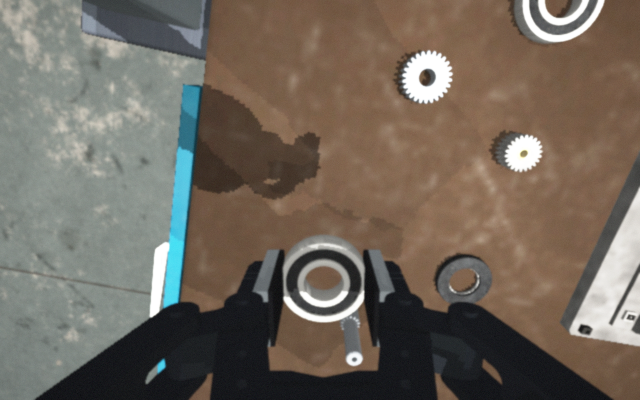

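Bearing held: centre about (324,280), pads at columns 278 and 368. Next I carry it to just short of the tray and measure the nests from there.

Emit:
step_arm(targets="-1 0.05 0.08 0.04 0 0 0;-1 0.1 0.16 0.08 0 0 0;-1 0.15 0.24 0.12 0 0 0;-1 0.2 0.32 0.16 0 0 0;-1 0.24 0.4 0.18 0 0 0;-1 0.27 0.48 0.18 0 0 0;-1 0.27 0.56 0.18 0 0 0;-1 0.27 0.6 0.18 0 0 0;-1 0.27 0.6 0.18 0 0 0;-1 0.27 0.6 0.18 0 0 0")

```text
clock: 4.67
eef_pos: [0.5693, 0.0355, 0.2085]
tool_rot: [0.628, 0.778, -0.001, -0.002]
ft_force: [0.2, -0.4, 0.0]
grip_width: 0.0344
grasp_force: 60.0
```

Emit:
step_arm(targets="-1 0 0 0 0 0 0;-1 0 0 0 0 0 0")

```text
clock: 4.83
eef_pos: [0.5689, 0.0306, 0.2091]
tool_rot: [0.63, 0.776, -0.001, -0.001]
ft_force: [-0.3, -0.0, -0.8]
grip_width: 0.0347
grasp_force: 60.0
```

```bash
python3 - <<'E'
from h import *
st(); i,im=look("w4")
for k,p in dict(sun=(.5285,.3259,.029),fx=(.5447,.249,.027),pA=(.5795,.2105,.018),pB=(.5286,.1997,.018),bn=(.5703,.1283,.027)).items(): print(k,w2px(i,p))
E
```

```text
t 4.8333 tcp [0.5689 0.0306 0.2091] ydir 11.873834888858092 zax [-0.0034 -0.0007 -1.    ] F [-0.2995 -0.0202 -0.7629] w 0.03469381602534746 g 60.03595719597399
sun [ 352.5004 -239.5513]
fx [ 349.9723 -101.8408]
pA [379.7166 -30.7198]
pB [316.7453 -30.4568]
bn [347.2316  69.8214]
```

View pics/w4.png

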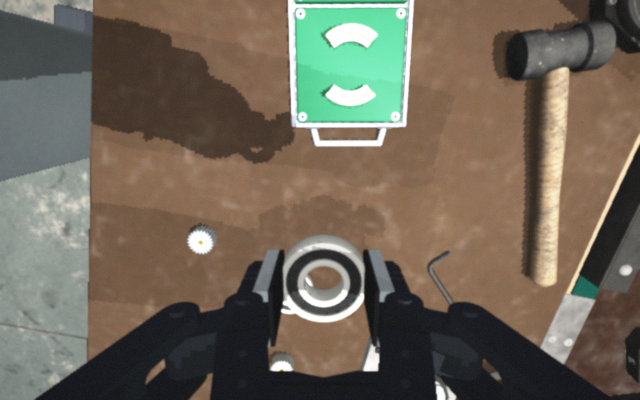

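Nest plate screws at (301,14), (401,13), (302,117), (401,116), seat centre about (350,64), planet gear 2 at (200,240).

```bash
python3 - <<'E'
from h import *
i=np.load("pics/w4.npy",allow_pickle=True).item()
s=np.array([px2w(i,*p,.0115) for p in((301,14),(401,13),(302,117),(401,116))]); print(s.mean(0)); 
print(np.degrees([np.arctan2(*(s[1]-s[0])[::-1]),np.arctan2(*(s[3]-s[2])[::-1])]),np.linalg.norm(s[1]-s[0]),np.linalg.norm(s[2]-s[0]))
print('seat',px2w(i,350.5,64,.027),'planet2',px2w(i,200,240,.016))
t=np.array([.5689,.0306]);c=px2w(i,324.5,281,.2091+.007);print('held',c-t)
E
```

```text
[0.574  0.1325]
[12.3046 12.3993] 0.08695652748680295 0.08737971053117749
seat [0.572  0.1335] planet2 [ 0.4591 -0.0627]
held [ 0.0023 -0.0023]
```

Emit:
step_arm(targets="-1 0.004 0.08 -0.04 0 0 0.011;-1 0.004 0.16 -0.1 0 0 0.011;-1 0.004 0.21 -0.18 0 0 0.011;-1 0.004 0.21 -0.24 0 0 0.011;-1 0.004 0.21 -0.29 0 0 0.011;-1 0.004 0.21 -0.3 0 0 0.011;-1 0.004 0.21 -0.3 0 0 0.011;-1 0.004 0.21 -0.3 0 0 0.011;-1 0.004 0.21 -0.3 0 0 0.011;-1 0.004 0.21 -0.3 0 0 0.011")

```text
clock: 5.72
eef_pos: [0.5741, 0.1358, 0.0635]
tool_rot: [0.627, 0.779, 0.002, 0.002]
ft_force: [0.1, -0.3, -0.4]
grip_width: 0.0344
grasp_force: 60.0
```

```bash
python3 - <<'E'
from h import *
st(); i,im=look("w5")
E
```

```text
t 5.7167 tcp [0.5741 0.1358 0.0635] ydir 12.298584922428297 zax [ 0.0049  0.0011 -1.    ] F [ 0.1371 -0.3365 -0.3977] w 0.03440454565636218 g 60.04257043820985
```

View pics/w5.png

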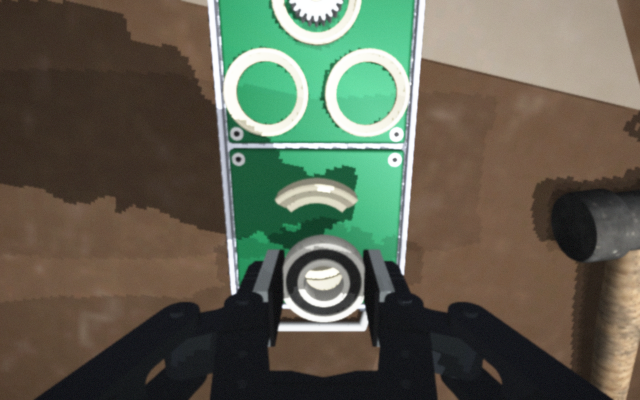

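The held bearing is at (324,280), the pockets at (265,92) and (367,93), and the bearing-nest screws at (238,160) and (395,159). The far seat wall spans columns 275–357.

```bash
python3 - <<'E'
from h import *
i=np.load("pics/w5.npy",allow_pickle=True).item()
p=lambda u,v,z:np.array(px2w(i,u,v,z))
a=np.radians(12.35);X=np.array([np.cos(a),np.sin(a)]);Y=np.array([-X[1],X[0]])
s=(p(238,160,.0115)+p(395,159,.0115))/2; g=(p(237,134,.0115)+p(396,134,.0115))/2
k=(p(265,92,.018)+p(367,93,.018))/2
print('bn from screws',s-.0435*Y,'from gear screws',g+.0435*Y-.101*Y,'from pockets',k+.0225*Y-.101*Y,'arc midpt',p(316,180,.027)-.033*Y)
d=p(367,93,.018)-p(265,92,.018);print(np.degrees(np.arctan2(d[1],d[0])),np.linalg.norm(d))
t=np.array([.5741,.1358]);h=p(324,281,.0635+.007);print('held',h,h-t, [(h-t)@X,(h-t)@Y])
E
```

```text
bn from screws [0.5727 0.132 ] from gear screws [0.5728 0.1321] from pockets [0.5726 0.1327] arc midpt [0.572  0.1343]
11.715320573780907 0.05225971870622942
held [0.5761 0.1334] [ 0.002  -0.0024] [np.float64(0.001443712104018134), np.float64(-0.0027273250672642463)]
```

Emit:
step_arm(targets="-1 -0.002 -0.004 -0.01 0 0 0;-1 -0.002 -0.004 -0.02 0 0 0;-1 -0.002 -0.004 -0.03 0 0 0;-1 -0.002 -0.004 -0.03 0 0 0;-1 -0.002 -0.004 -0.03 0 0 0")

```text
clock: 6.18
eef_pos: [0.5703, 0.1341, 0.0451]
tool_rot: [0.627, 0.779, -0.001, -0.0]
ft_force: [0.1, 0.6, -1.6]
grip_width: 0.0339
grasp_force: 60.0
```

```bash
cat >> h.py <<'E'
def dark(): pass
E
python3 - <<'E'
from h import *
st(); i,im=look("w6")
cv2.imwrite("pics/w6c.png",cv2.resize(im[60:340,190:450],None,fx=2.1,fy=2.1,interpolation=3))
E
```

```text
t 6.1833 tcp [0.5703 0.1341 0.0451] ydir 12.386793075590537 zax [-0.0016 -0.0004 -1.    ] F [ 0.0519  0.5796 -1.6067] w 0.03393140769517862 g 60.04693499809264
```

View pics/w6c.png

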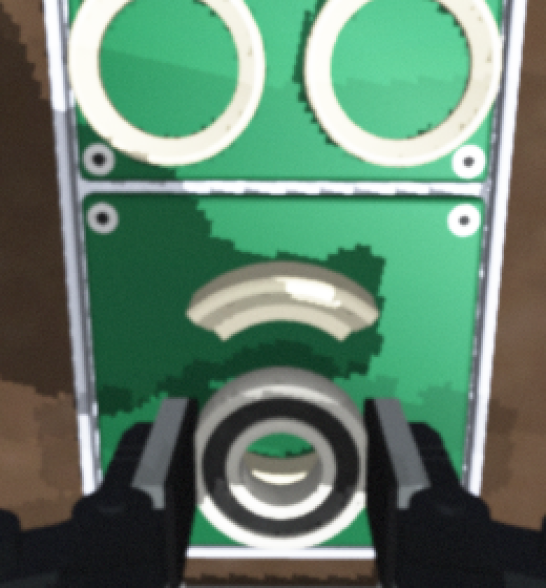

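In this crop the held bearing is at about (324,282) full-image. The nest screws are at (238.6,163.8) and (410.5,164.8).

```bash
python3 - <<'E'
from h import *
i=np.load("pics/w6.npy",allow_pickle=True).item()
p=lambda u,v,z:np.array(px2w(i,u,v,z))
a=np.radians(12.2);X=np.array([np.cos(a),np.sin(a)]);Y=np.array([-X[1],X[0]])
s=(p(238.6,163.8,.0115)+p(410.5,164.8,.0115))/2; g=(p(237.1,136.2,.0115)+p(412.9,136.7,.0115))/2
n=(s-.0435*Y+g-.0575*Y)/2
h=p(323.8,281.9,.0451+.008);print(n,h,[(n-h)@X,(n-h)@Y])
E
```

```text
[0.5725 0.1319] [0.5722 0.1319] [np.float64(0.00034816837141723756), np.float64(-8.836286266729246e-05)]
```

Emit:
step_arm(targets="-1 0 0 -0.02 0 0 0;-1 0 0 -0.035 0 0 0;-1 0 0 -0.045 0 0 0;-1 0 0 -0.052 0 0 0;-1 0 0 -0.058 0 0 0;-1 0 0 -0.062 0 0 0;-1 0 0 -0.062 0 0 0;-1 0 0 -0.062 0 0 0")

```text
clock: 6.9
eef_pos: [0.571, 0.1343, 0.0148]
tool_rot: [0.627, 0.779, 0.0, 0.0]
ft_force: [-0.4, -0.1, 0.1]
grip_width: 0.0343
grasp_force: 60.1
```

Emit:
step_arm(targets="-1 0 0 -0.002 0 0 0;-1 0 0 -0.004 0 0 0;-1 0 0 -0.005 0 0 0;-1 0 0 -0.005 0 0 0")

```text
clock: 7.23
eef_pos: [0.5712, 0.1343, 0.0128]
tool_rot: [0.627, 0.779, 0.0, 0.0]
ft_force: [0.0, 0.6, 1.3]
grip_width: 0.0343
grasp_force: 60.3
```

Emit:
step_arm(targets="0.2 0 0 0 0 0 0;0.2 0 0 0 0 0 0;0.2 0 0 0 0 0 0;0.2 0 0 0 0 0 0;0.2 0 0 0.05 0 0 0;0.2 0 0 0.13 0 0 0;0.2 0 0 0.2 0 0 0;0.2 0 -0.04 0.24 0 0 0;0.2 0 -0.08 0.24 0 0 0;0.2 0 -0.08 0.24 0 0 0")

```text
clock: 8.07
eef_pos: [0.5723, 0.0917, 0.1347]
tool_rot: [0.628, 0.778, 0.001, 0.002]
ft_force: [-0.3, 0.3, -1.1]
grip_width: 0.0512
grasp_force: 0.0
```

```bash
python3 - <<'E'
from h import *
st(); i,im=look("w7")
for k,p in dict(pA=(.5795+.0015,.2105+.004,.018),bn=(.5725,.132,.021)).items(): print(k,w2px(i,p))
cv2.imwrite("pics/w7c.png",im[0:260,180:470])
E
```

```text
t 8.0667 tcp [0.5723 0.0917 0.1347] ydir 12.21174977150981 zax [ 0.0045 -0.0009 -1.    ] F [-0.2752  0.289  -1.0837] w 0.0511558603311865 g 0.0
pA [372.0351  26.5941]
bn [332.8998 145.2453]
```

View pics/w7c.png

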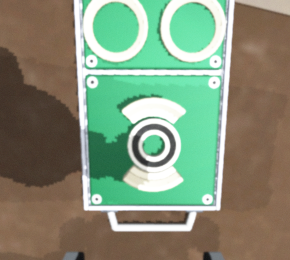

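The crop shows the small bearing sitting centred between the seat walls at (334,147). Next is the seal.

Emit:
step_arm(targets="0.4 0 -0.08 0 0 0 0;0.4 -0.014 -0.16 0 0 0 0;0.4 -0.014 -0.24 0 0 0 0;0.4 -0.014 -0.32 0 0 0 0;0.4 -0.014 -0.4 0 0 0 0;0.4 -0.014 -0.48 0 0 0 0;0.4 -0.014 -0.56 0 0 0 0;0.4 -0.014 -0.64 0 0 0 0;0.4 -0.014 -0.72 0 0 0 0;0.4 -0.014 -0.78 0 0 0 0")

```text
clock: 8.95
eef_pos: [0.5633, -0.2981, 0.131]
tool_rot: [0.627, 0.779, -0.0, -0.001]
ft_force: [0.6, -0.2, -0.2]
grip_width: 0.0595
grasp_force: 0.0
```

Emit:
step_arm(targets="0.4 0 -0.039 -0.06 0 0 0;0.4 0 -0.039 -0.12 0 0 0;0.4 0 -0.039 -0.16 0 0 0;0.4 0 -0.039 -0.16 0 0 0;0.4 0 -0.039 -0.16 0 0 0;0.4 0 -0.039 -0.16 0 0 0")

```text
clock: 9.45
eef_pos: [0.5648, -0.3149, 0.053]
tool_rot: [0.626, 0.78, 0.0, 0.0]
ft_force: [-0.3, 0.4, 1.0]
grip_width: 0.0599
grasp_force: 0.0
```

```bash
cat >> h.py <<'E'
def blob(im,box,lo,hi):
    "centroid/extent of largest grey-range blob in box (u0,v0,u1,v1)"
    u0,v0,u1,v1=box; g=im[v0:v1,u0:u1].astype(int)
    m=((g.max(2)<=hi)&(g.min(2)>=lo)&(g.max(2)-g.min(2)<22)).astype(np.uint8)
    n,l,s,c=cv2.connectedComponentsWithStats(m)
    for k in sorted(range(1,n),key=lambda k:-s[k,4])[:3]: print('blob bbox centre',u0+s[k,0]+(s[k,2]-1)/2,v0+s[k,1]+(s[k,3]-1)/2,'wh',s[k,2:5],'cen',c[k]+[u0,v0])
E
python3 - <<'E'
from h import *
st(); i,im=look("w8")
o=bot.get_obs()['eef_pos']
print('pred',w2px(i,[.5651,-.3156,.008]),'tcp',w2px(i,[o[0],o[1],.008]))
blob(im,(250,150,400,330),20,110)
cv2.imwrite("pics/w8c.png",im[120:360,180:470])
E
```

```text
t 9.45 tcp [ 0.5648 -0.3149  0.053 ] ydir 12.434648653359107 zax [ 0.0009 -0.0003 -1.    ] F [-0.2696  0.3981  0.9607] w 0.05987486892267942 g 0.0
pred [321.3916 232.1246] tcp [321.9994 231.6518]
blob bbox centre 322.0 231.5 wh [  79   76 3502] cen [322.5043 230.7544]
blob bbox centre 395.5 285.5 wh [  8  64 277] cen [395.9964 282.6462]
blob bbox centre 252.0 282.0 wh [  5  57 174] cen [251.8851 280.9483]
```

Emit:
step_arm(targets="0.3 0 0.002 -0.05 0 0 0;0.3 0 0.002 -0.08 0 0 0;0.3 0 0.002 -0.095 0 0 0;0.3 0 0.002 -0.101 0 0 0;0.3 0 0.002 -0.101 0 0 0;-1 0 0.002 -0.101 0 0 0;-1 0 0.002 -0.101 0 0 0;-1 0 0.002 -0.101 0 0 0;-1 0 0.002 -0.101 0 0 0;-1 0 0.002 -0.101 0 0 0")

```text
clock: 10.33
eef_pos: [0.5653, -0.3149, 0.004]
tool_rot: [0.627, 0.779, 0.0, 0.002]
ft_force: [-0.4, 0.7, 6.2]
grip_width: 0.039
grasp_force: 59.9
```

Emit:
step_arm(targets="-1 0 0 0 0 0 0;-1 0 0 0 0 0 0;-1 0 0 0.02 0 0 0;-1 0 0 0.06 0 0 0;-1 0 0 0.12 0 0 0;-1 0 0 0.2 0 0 0;-1 0 0 0.26 0 0 0;-1 0 0 0.26 0 0 0")

```text
clock: 11.0
eef_pos: [0.5681, -0.3167, 0.1412]
tool_rot: [0.627, 0.779, 0.001, 0.007]
ft_force: [0.9, 0.0, 1.1]
grip_width: 0.0393
grasp_force: 60.2
```

```bash
python3 - <<'E'
from h import *
st(); i,im=look("w9"); o=bot.get_obs()['eef_pos']
print(w2px(i,o+[0,0,.006])); blob(im,(260,220,390,350),20,110)
cv2.imwrite("pics/w9c.png",im[200:400,180:470])
E
```

```text
t 11.0 tcp [ 0.5681 -0.3167  0.1412] ydir 12.37540861500284 zax [ 0.0131 -0.0074 -0.9999] F [0.9056 0.0185 1.0623] w 0.03931323028769637 g 60.24417320470093
[318.2913 268.8444]
blob bbox centre 324.5 287.0 wh [ 130  125 7264] cen [323.9367 279.901 ]
blob bbox centre 274.5 289.0 wh [4 3 5] cen [274.4 288.8]
blob bbox centre 269.5 298.0 wh [2 3 4] cen [269.75 298.  ]
```

View pics/w9c.png

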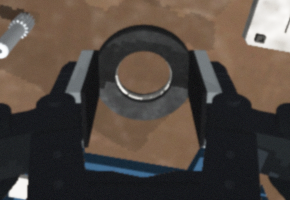

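Seal held at about (324,277). Now I carry it to the stepped nest.

Emit:
step_arm(targets="-1 0.015 0.08 0 0 0 0;-1 0.015 0.16 0 0 0 0;-1 0.015 0.24 0 0 0 0;-1 0.015 0.32 0 0 0 0;-1 0.015 0.4 0 0 0 0;-1 0.015 0.48 0 0 0 0;-1 0.015 0.56 0 0 0 0;-1 0.015 0.64 0 0 0 0;-1 0.015 0.72 0 0 0 0;-1 0.015 0.8 0 0 0 0")

```text
clock: 11.88
eef_pos: [0.5704, 0.0874, 0.1311]
tool_rot: [0.627, 0.779, -0.001, -0.001]
ft_force: [1.1, 0.3, -0.5]
grip_width: 0.0391
grasp_force: 60.2
```

Emit:
step_arm(targets="-1 0 0.06 -0.03 0 0 0;-1 0 0.094 -0.08 0 0 0;-1 0 0.094 -0.14 0 0 0;-1 0 0.094 -0.16 0 0 0;-1 0 0.094 -0.16 0 0 0;-1 0 0.094 -0.16 0 0 0")

```text
clock: 12.38
eef_pos: [0.5707, 0.1319, 0.0513]
tool_rot: [0.627, 0.779, -0.001, -0.001]
ft_force: [-0.2, 0.4, 0.3]
grip_width: 0.0389
grasp_force: 60.3
```

```bash
python3 - <<'E'
from h import *
st(); i,im=look("w10"); o=bot.get_obs()['eef_pos']
X=(lambda a:np.array([np.cos(a),np.sin(a)]))(np.radians(12.2));Y=np.array([-X[1],X[0]])
# predicted screws for nest (.5725,.132)
n=np.array([.5725,.132])
for sx in(-1,1): 
    for sy in (1,-1):print(w2px(i,[*(n+sx*.0435*X+sy*.0435*Y),.0115]))
blob(im,(265,220,385,350),20,110); im2=im
print('held at nest =>',w2px(i,[*n,o[2]+.005]))
cv2.imwrite("pics/w10c.png",cv2.resize(im[90:370,190:450],None,fx=2.1,fy=2.1))
E
```

```text
t 12.3833 tcp [0.5707 0.1319 0.0513] ydir 12.332894298583687 zax [-0.0024 -0.0007 -1.    ] F [-0.1861  0.3611  0.3261] w 0.038898661523990685 g 60.30815882695606
[241.5944 157.522 ]
[251.1593 302.7097]
[407.7612 157.8281]
[397.4148 303.0734]
blob bbox centre 324.5 270.0 wh [ 120  101 6346] cen [323.8171 268.3219]
blob bbox centre 331.0 320.5 wh [107  58 783] cen [347.3308 325.8812]
blob bbox centre 270.0 324.0 wh [ 11  47 157] cen [268.     327.1019]
held at nest => [324.5589 275.3115]
```

View pics/w10c.png

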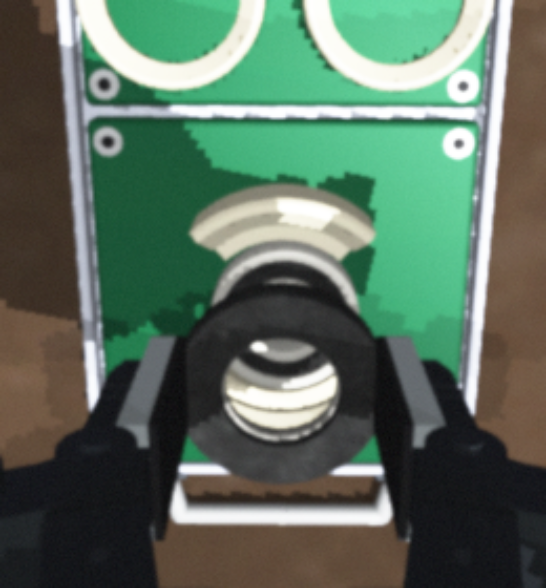

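The seal's top face is centred at about (324.3,275.5), against (324.6,275.3) predicted for the nest axis. It's aligned, so I lower it.

Emit:
step_arm(targets="-1 0 0 -0.015 0 0 0;-1 0 0 -0.03 0 0 0;-1 0 0 -0.04 0 0 0;-1 0 0 -0.045 0 0 0;-1 0 0 -0.049 0 0 0;-1 0 0 -0.05 0 0 0;-1 0 0 -0.05 0 0 0;-1 0 0 -0.05 0 0 0")

```text
clock: 13.1
eef_pos: [0.5716, 0.1328, 0.0269]
tool_rot: [0.627, 0.779, 0.0, 0.0]
ft_force: [0.3, -1.3, 0.6]
grip_width: 0.0391
grasp_force: 60.3
```

Emit:
step_arm(targets="-1 0 0 -0.002 0 0 0;-1 0 0 -0.004 0 0 0;-1 0 0 -0.004 0 0 0")

```text
clock: 13.35
eef_pos: [0.5717, 0.1329, 0.0252]
tool_rot: [0.627, 0.779, 0.0, 0.0]
ft_force: [-0.0, 0.5, 0.8]
grip_width: 0.0387
grasp_force: 60.7
```

Emit:
step_arm(targets="-1 0 0 -0.002 0 0 0;-1 0 0 -0.004 0 0 0;-1 0 0 -0.004 0 0 0")

```text
clock: 13.6
eef_pos: [0.5718, 0.1329, 0.025]
tool_rot: [0.627, 0.779, 0.001, 0.0]
ft_force: [-3.8, -0.0, 12.0]
grip_width: 0.0391
grasp_force: 63.0
```

Emit:
step_arm(targets="-1 0 0 0.004 0 0 0;0.35 0 0 0.004 0 0 0;0.35 0 0 0.004 0 0 0;0.35 0 0 0.004 0 0 0;0.35 0 0 0.004 0 0 0;0.35 0 0 0.06 0 0 0;0.35 0 0 0.13 0 0 0;0.35 0 0 0.2 0 0 0;0.35 0 -0.04 0.22 0 0 0;0.35 0 -0.08 0.22 0 0 0")

```text
clock: 14.43
eef_pos: [0.5744, 0.0937, 0.1372]
tool_rot: [0.626, 0.78, 0.003, 0.003]
ft_force: [0.1, 0.2, -0.9]
grip_width: 0.0578
grasp_force: 0.0
```

```bash
python3 - <<'E'
from h import *
st(); i,im=look("w11"); n=[.5725,.132]
print('exp seal top',w2px(i,[*n,.029]),'z+4',w2px(i,[*n,.033]))
blob(im,(270,90,390,230),20,110)
X=(lambda a:np.array([np.cos(a),np.sin(a)]))(np.radians(12.2));
print('exp width',np.linalg.norm(w2px(i,[*(n+.0225*X),.029])-w2px(i,[*(n-.0225*X),.029])))
E
```

```text
t 14.4333 tcp [0.5744 0.0937 0.1372] ydir 12.52146213941356 zax [ 0.0084  0.0014 -1.    ] F [ 0.1452  0.2133 -0.868 ] w 0.05777744283314719 g 0.0
exp seal top [329.326  148.6568] z+4 [329.4696 149.4951]
blob bbox centre 330.0 149.5 wh [  61   62 1744] cen [329.4524 152.3452]
blob bbox centre 353.5 218.5 wh [20 12 47] cen [355.6809 221.5532]
blob bbox centre 332.0 223.5 wh [21  2 35] cen [331.4571 223.6   ]
exp width 63.07298814063827
```

Both bearing parts check out: the seal is centred at (330,149.5). Next is planet gear 2.

Emit:
step_arm(targets="0.2 -0.06 -0.08 0 0 0 0;0.2 -0.12 -0.16 0 0 0 0;0.2 -0.18 -0.24 -0.04 0 0 0;0.2 -0.227 -0.312 -0.09 0 0 0;0.2 -0.227 -0.312 -0.14 0 0 0;0.2 -0.227 -0.312 -0.16 0 0 0;0.2 -0.227 -0.312 -0.16 0 0 0;0.2 -0.227 -0.312 -0.16 0 0 0;0.2 -0.227 -0.312 -0.16 0 0 0")

```text
clock: 15.23
eef_pos: [0.4595, -0.063, 0.0537]
tool_rot: [0.627, 0.779, 0.001, 0.001]
ft_force: [0.2, 0.3, 0.1]
grip_width: 0.0513
grasp_force: 0.0
```

```bash
cat >> h.py <<'E'
def gear(im,i,box,z,lo=170):
    u0,v0,u1,v1=box; m=(im[v0:v1,u0:u1].min(2)>lo).astype(np.uint8)
    n,l,s,c=cv2.connectedComponentsWithStats(m); k=1+np.argmax(s[1:,4])
    cn=max(cv2.findContours((l==k).astype(np.uint8),0,1)[0],key=len); (u,v),r=cv2.minEnclosingCircle(cn)
    o=bot.get_obs()['eef_pos']; p=px2w(i,u+u0,v+v0,z); a=np.radians(12.3); d=p-o[:2]
    print('gear px',u+u0,v+v0,'r',r,'world',p,'rel tcp clos/perp',d@[np.cos(a),np.sin(a)],d@[-np.sin(a),np.cos(a)],'tcp px',w2px(i,[o[0],o[1],z]))
E
python3 - <<'E'
from h import *
st(); i,im=look("w12"); gear(im,i,(255,160,390,320),.016)
E
```

```text
t 15.2333 tcp [ 0.4595 -0.063   0.0537] ydir 12.413164524739114 zax [ 0.002 -0.    -1.   ] F [0.168  0.2982 0.1055] w 0.051276315515614665 g 0.0
gear px 320.4000015258789 239.6999969482422 r 23.461769104003906 world [ 0.4597 -0.0653] rel tcp clos/perp -0.0008557681937292244 -0.0023642646914782805 tcp px [321.9414 235.7453]
```

Emit:
step_arm(targets="0.1 0 0 -0.04 0 0 0;0.1 0 0 -0.07 0 0 0;0.1 0 0 -0.09 0 0 0;0.1 0 0 -0.09 0 0 0;0.1 0 0 -0.09 0 0 0;-1 0 0 -0.09 0 0 0;-1 0 0 -0.09 0 0 0;-1 0 0 -0.09 0 0 0;-1 0 0 -0.09 0 0 0;-1 0 0 -0.09 0 0 0")

```text
clock: 16.12
eef_pos: [0.4594, -0.0632, 0.0094]
tool_rot: [0.627, 0.779, 0.001, 0.001]
ft_force: [-0.8, 0.9, 5.6]
grip_width: 0.023
grasp_force: 58.7
```

Emit:
step_arm(targets="-1 0 0 -0.0 0 0 0;-1 0 0 0 0 0 0;-1 0 0 0.01 0 0 0;-1 0 0 0.04 0 0 0;-1 0 0 0.08 0 0 0;-1 0 0 0.14 0 0 0;-1 0 0 0.14 0 0 0;-1 0 0 0.14 0 0 0")

```text
clock: 16.78
eef_pos: [0.4599, -0.0636, 0.08]
tool_rot: [0.627, 0.779, 0.001, 0.002]
ft_force: [-0.2, 0.1, -0.5]
grip_width: 0.0224
grasp_force: 58.9
```

```bash
python3 - <<'E'
from h import *
st(); i,im=look("w13"); o=bot.get_obs()['eef_pos']; gear(im,i,(280,230,365,330),o[2]+.007)
E
```

```text
t 16.7833 tcp [ 0.4599 -0.0636  0.08  ] ydir 12.38214150690145 zax [ 0.0053 -0.0009 -1.    ] F [-0.1506  0.103  -0.4615] w 0.022354563174166484 g 58.9362661690393
gear px 320.5 296.0 r 22.69921875 world [ 0.4621 -0.0743] rel tcp clos/perp 0.0012224087090984188 -0.011441874878903226 tcp px [317.6471 272.9198]
```

```bash
python3 - <<'E'
from h import *
im=cv2.imread("pics/w13.png").astype(int)
for lo in(90,120,150,200):
    m=(im[235:345,285:362].min(2)>lo).astype(np.uint8);n,l,s,c=cv2.connectedComponentsWithStats(m)
    for k in sorted(range(1,n),key=lambda k:-s[k,4])[:2]:print(lo,s[k]+[285,235,0,0,0])
g=im.min(2)
for v in range(244,330,4): print(v,''.join('%4d'%x for x in g[v,288:360:4]))
E
```

```text
90 [ 297  237   53   78 3200]
90 [309 334  39  11 278]
120 [ 298  251   52   56 2307]
120 [355 249   7  24  86]
150 [ 298  253   51   54 1775]
200 [299 288  45  18 483]
244   83  84  85  92  97 102 117 114 112 115 117 115 116 112  88  81  74  76
248  103  95  64 100 111 116 115 116 114 111 117 115 119 118  97  85  57 102
252  121  82  31 120 119 117 117 116 138 117 143 119 120 118 120  90  25 127
256  123  59  30 121 117 119 159 124 159 137 159 128 154 119 118 106  25 116
260  122  32  32 118 155 144 161 165 166 164 165 164 152 146 137 106  22  83
264  117  24  37 142 136 164 164 163 163 165 162 163 162 164 127 137  24  49
268  109  23  40 139 162 166 165 165 166 162 165 161 165 162 160 122  22  32
272   94  21  60 162 165 163 164 165 172 156 157 155 161 161 161 151  24  28
276   58  24  41 161 164 164 154 158 114 114 128 147 157 155 160 136  19  25
280   32  25  55 160 162 164 150 138 126 128 123 146 160 156 157 153  22  22
284   25  23  41 161 165 164 163 166 130 122 131 143 162 161 159 143  22  23
288   24  21  32 134 162 164 224 179 152 153 151 226 173 161 156 126  14  23
292   34  25  33 245 242 232 252 252 252 250 246 252 252 197 157 129  21  26
296   37  20  33  78 181 250 252 252 252 252 252 252 252 251 106  81  25  23
300   36  24  34  78 145  87 249 233 252 249 251 243 218 127  97  81  23  22
304   37  19  42  80  78  78 134  93 244 105 242  88 131  78  81  85  20  26
308   37  19  55  77  75  79  85  81  79  80  84  93  92  77  82  83  32  28
312   35  21  68  77  80  82  87  83  76  78  81  92  88  84  81  81  35  23
316   35  24  74  77  83  89  94  86  81  85  82  84  83  80  79  77  49  29
320   35  23  79  79  82  80  82  83  84  85  79  73  78  84  81  75  59  27
324   36  26  78  78  78  78  78  77  79  78  78  77  81  82  81  78  68  29
328   37  32  85  79  79  76  74  75  75  76  75  78  83  80  77  74  70  29
```

The gear is held square: its face spans columns 298–349 and rows 253–307, centred at (324,280).

```bash
python3 - <<'E'
from h import *
i=np.load("pics/w13.npy",allow_pickle=True).item(); j=np.load("pics/w5.npy",allow_pickle=True).item()
b=px2w(i,324,280,.0866)-np.array([.4599,-.0636]);print('bias',b)
a=np.radians(12.2);X=np.array([np.cos(a),np.sin(a)]);Y=np.array([-X[1],X[0]]);n=np.array([.5725,.132])
for s,px in((1,(367,93)),(-1,(265,92))):
    print('pocket',s,n+.026*s*X+.0785*Y,px2w(j,*px,.018),'tcp', (n+.026*s*X+.0785*Y+px2w(j,*px,.018))/2-b)
print('sun',n+.202*Y)
E
```

```text
bias [ 0.0019 -0.002 ]
pocket 1 [0.5813 0.2142] [0.5814 0.2147] tcp [0.5794 0.2165]
pocket -1 [0.5305 0.2032] [0.5302 0.2041] tcp [0.5284 0.2057]
sun [0.5298 0.3294]
```

Emit:
step_arm(targets="-1 0.03 0.08 0.01 0 0 0;-1 0.06 0.16 0.02 0 0 0;-1 0.09 0.24 0.02 0 0 0;-1 0.12 0.32 0.02 0 0 0;-1 0.141 0.4 0.02 0 0 0;-1 0.141 0.48 0 0 0 0;-1 0.141 0.537 -0.03 0 0 0;-1 0.141 0.537 -0.065 0 0 0;-1 0.141 0.537 -0.065 0 0 0;-1 0.141 0.537 -0.065 0 0 0")

```text
clock: 17.67
eef_pos: [0.526, 0.2045, 0.0429]
tool_rot: [0.626, 0.78, -0.003, -0.001]
ft_force: [-0.4, 0.0, -1.1]
grip_width: 0.0231
grasp_force: 59.0
```

Emit:
step_arm(targets="-1 0 0 -0.01 0 0 0;-1 0 0 -0.025 0 0 0;-1 0 0 -0.035 0 0 0;-1 0 0 -0.042 0 0 0;-1 0 0 -0.045 0 0 0;-1 0 0 -0.045 0 0 0;-1 0 0 -0.045 0 0 0")

```text
clock: 18.25
eef_pos: [0.5286, 0.205, 0.023]
tool_rot: [0.627, 0.779, 0.0, 0.0]
ft_force: [-1.1, 0.0, 0.1]
grip_width: 0.0227
grasp_force: 59.0
```

Emit:
step_arm(targets="-1 0 0 -0.003 0 0 0;-1 0 0 -0.006 0 0 0;-1 0 0 -0.006 0 0 0;-1 0 0 -0.006 0 0 0")

```text
clock: 18.58
eef_pos: [0.5288, 0.2054, 0.0204]
tool_rot: [0.627, 0.779, 0.0, 0.0]
ft_force: [0.4, 0.3, 3.2]
grip_width: 0.0229
grasp_force: 59.5
```

Emit:
step_arm(targets="-0.1 0 0 0 0 0 0;-0.1 0 0 0 0 0 0;-0.1 0 0 0 0 0 0;-0.1 0 0 0.02 0 0 0;-0.1 0 0 0.08 0 0 0;-0.1 0 0 0.15 0 0 0;0.2 0 0 0.22 0 0 0;0.2 0.07 -0.08 0.22 0 0 0;0.2 0.07 -0.16 0.22 0 0 0;0.2 0.07 -0.16 0.22 0 0 0")

```text
clock: 19.42
eef_pos: [0.5654, 0.1207, 0.1316]
tool_rot: [0.628, 0.778, 0.0, 0.002]
ft_force: [-0.8, 0.4, -1.3]
grip_width: 0.0511
grasp_force: 0.0
```

```bash
python3 - <<'E'
from h import *
st(); i,im=look("w14")
e=w2px(i,[.5304,.2036,.027]); print('exp',e); u,v=map(int,e)
for lo in(120,150):
  m=(im[v-50:v+50,u-50:u+50].min(2)>lo).astype(np.uint8)
gear(im,i,(u-28,v-28,u+28,v+28),.027,200)
cv2.imwrite("pics/w14c.png",cv2.resize(im[max(v-70,0):v+200,u-100:u+170],None,fx=2,fy=2))
E
```

```text
t 19.4167 tcp [0.5654 0.1207 0.1316] ydir 12.128938143690688 zax [ 0.0034 -0.0022 -1.    ] F [-0.7824  0.355  -1.2876] w 0.05112308244054464 g 0.0
exp [295.4705  72.7044]
gear px 297.0 72.0 r 33.0152473449707 world [0.5313 0.2042] rel tcp clos/perp -0.014612685875762565 0.08817093035806935 tcp px [319.9892 199.6984]
```

Emit:
step_arm(targets="0.2 0.007 -0.08 0 0 0 0;0.2 0.007 -0.16 0 0 0 0;0.2 0.007 -0.24 0 0 0 0;0.2 0.007 -0.32 0 0 0 0;0.2 0.007 -0.4 0 0 0 0;0.2 0.007 -0.48 0 0 0 0;0.2 0.007 -0.56 0 0 0 0;0.2 0.007 -0.63 -0.03 0 0 0;0.2 0.007 -0.659 -0.1 0 0 0;0.2 0.007 -0.659 -0.154 0 0 0")

```text
clock: 20.3
eef_pos: [0.5673, -0.2078, 0.0524]
tool_rot: [0.629, 0.778, 0.0, 0.001]
ft_force: [0.0, 0.1, -1.3]
grip_width: 0.051
grasp_force: 0.0
```

Emit:
step_arm(targets="0.2 0 0 0 0 0 0;0.2 0 0 0 0 0 0;0.2 0 0 0 0 0 0")

```text
clock: 20.55
eef_pos: [0.5678, -0.2034, 0.0541]
tool_rot: [0.626, 0.78, 0.0, 0.0]
ft_force: [0.1, 0.3, 0.5]
grip_width: 0.0514
grasp_force: 0.0
```

```bash
python3 - <<'E'
from h import *
st(); i,im=look("w15"); gear(im,i,(255,160,390,320),.016)
E
```

```text
t 20.55 tcp [ 0.5678 -0.2034  0.0541] ydir 12.462969367587018 zax [ 0.0011 -0.     -1.    ] F [0.1239 0.3472 0.4964] w 0.05139427027623264 g 0.0
gear px 322.5 241.0 r 22.852888107299805 world [ 0.5693 -0.2065] rel tcp clos/perp 0.00010188643015937662 -0.002979714996541163 tcp px [322.3235 236.0334]
```

Same relation as the first gear, so same grasp.

Emit:
step_arm(targets="0.1 0 0 -0.04 0 0 0;0.1 0 0 -0.07 0 0 0;0.1 0 0 -0.09 0 0 0;0.1 0 0 -0.09 0 0 0;0.1 0 0 -0.09 0 0 0;-1 0 0 -0.09 0 0 0;-1 0 0 -0.09 0 0 0;-1 0 0 -0.09 0 0 0;-1 0 0 -0.09 0 0 0;-1 0 0 -0.09 0 0 0")

```text
clock: 21.43
eef_pos: [0.5683, -0.2046, 0.0097]
tool_rot: [0.627, 0.779, 0.001, 0.002]
ft_force: [0.1, 0.7, 6.3]
grip_width: 0.0227
grasp_force: 58.6
```

Emit:
step_arm(targets="-1 0 0 -0.0 0 0 0;-1 0 0 0 0 0 0;-1 0 0 0.01 0 0 0;-1 0 0 0.04 0 0 0;-1 0 0 0.08 0 0 0;-1 0 0 0.14 0 0 0;-1 0 0 0.14 0 0 0;-1 0 0 0.14 0 0 0")

```text
clock: 22.1
eef_pos: [0.5686, -0.2051, 0.0803]
tool_rot: [0.627, 0.779, 0.001, 0.002]
ft_force: [-0.5, 0.1, -0.8]
grip_width: 0.0223
grasp_force: 58.9
```

```bash
python3 - <<'E'
from h import *
st(); i,im=look("w16"); o=bot.get_obs()['eef_pos']
for lo in(120,150):
    m=(im[235:345,290:356].min(2)>lo).astype(np.uint8);n,l,s,c=cv2.connectedComponentsWithStats(m)
    k=1+np.argmax(s[1:,4]);u,v,w,h=s[k,:4];print(lo,u+290,v+235,w,h,px2w(i,290+u+w/2,235+v+h/2,o[2]+.0066)-o[:2])
E
```

```text
t 22.1 tcp [ 0.5686 -0.2051  0.0803] ydir 12.37272581741827 zax [ 0.0048 -0.0019 -1.    ] F [-0.5273  0.1384 -0.8036] w 0.02227899390579391 g 58.87519252952188
120 298 253 52 54 [ 0.0035 -0.0035]
150 298 284 48 22 [ 0.0042 -0.011 ]
```

Emit:
step_arm(targets="-1 0.01 0.08 0.02 0 0 0;-1 0.02 0.16 0.04 0 0 0;-1 0.025 0.24 0.04 0 0 0;-1 0.025 0.32 0.04 0 0 0;-1 0.025 0.4 0.04 0 0 0;-1 0.025 0.48 0.04 0 0 0;-1 0.025 0.56 0.04 0 0 0;-1 0.025 0.64 0.04 0 0 0;-1 0.025 0.72 0.02 0 0 0;-1 0.025 0.8 0 0 0 0")

```text
clock: 22.98
eef_pos: [0.5786, 0.1974, 0.0767]
tool_rot: [0.627, 0.779, -0.001, -0.0]
ft_force: [0.6, 0.2, 0.0]
grip_width: 0.0222
grasp_force: 58.9
```

Emit:
step_arm(targets="-1 0 0.041 -0.02 0 0 0;-1 0 0.041 -0.05 0 0 0;-1 0 0.041 -0.065 0 0 0;-1 0 0.041 -0.065 0 0 0;-1 0 0.041 -0.065 0 0 0;-1 0 0.041 -0.085 0 0 0;-1 0 0.041 -0.1 0 0 0;-1 0 0.041 -0.11 0 0 0;-1 0 0.041 -0.11 0 0 0;-1 0 0.041 -0.11 0 0 0")

```text
clock: 23.82
eef_pos: [0.5792, 0.2157, 0.0224]
tool_rot: [0.627, 0.779, -0.0, -0.0]
ft_force: [-0.4, 0.8, 0.3]
grip_width: 0.0225
grasp_force: 58.9
```

Emit:
step_arm(targets="-1 0 0 -0.003 0 0 0;-1 0 0 -0.006 0 0 0;-1 0 0 -0.006 0 0 0;-1 0 0 -0.006 0 0 0")

```text
clock: 24.15
eef_pos: [0.58, 0.2163, 0.0207]
tool_rot: [0.627, 0.779, 0.001, 0.001]
ft_force: [-0.8, -0.6, 3.8]
grip_width: 0.0225
grasp_force: 59.4
```

Emit:
step_arm(targets="-0.1 0 0 0 0 0 0;-0.1 0 0 0 0 0 0;-0.1 0 0 0 0 0 0;-0.1 0 0 0.02 0 0 0;-0.1 0 0 0.08 0 0 0;-0.1 0 0 0.15 0 0 0;-0.1 0 0 0.22 0 0 0;-0.1 -0.05 -0.08 0.24 0 0 0;-0.1 -0.05 -0.16 0.24 0 0 0;-0.1 -0.05 -0.16 0.24 0 0 0")

```text
clock: 24.98
eef_pos: [0.554, 0.1315, 0.1423]
tool_rot: [0.628, 0.778, -0.0, 0.002]
ft_force: [-0.8, -0.5, -0.6]
grip_width: 0.0386
grasp_force: 0.0
```

```bash
python3 - <<'E'
from h import *
st(); i,im=look("w17")
cv2.imwrite("pics/w17c.png",cv2.resize(im[0:270,190:460],None,fx=2.1,fy=2.1,interpolation=3))
for p in((.5304,.2036,.027),(.5813,.2144,.027)):print(w2px(i,p))
E
```

```text
t 24.9833 tcp [0.554  0.1315 0.1423] ydir 12.136757543519746 zax [ 0.0022 -0.0025 -1.    ] F [-0.7852 -0.4526 -0.6194] w 0.038568257911941024 g 0.0
[309.8396  93.0778]
[384.049   93.2248]
```

View pics/w17c.png

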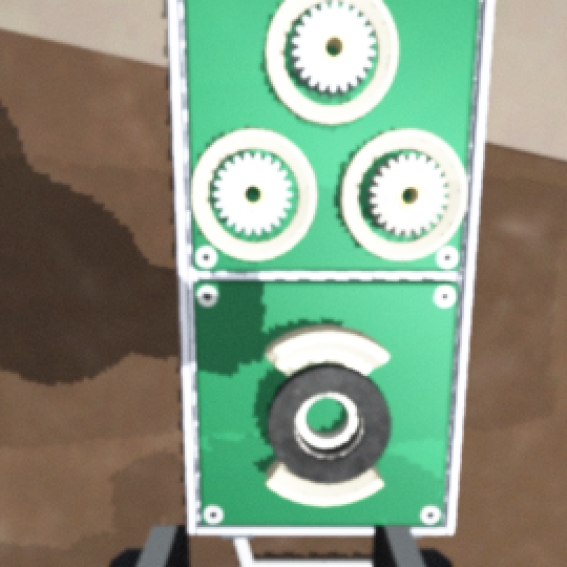

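The crop shows both planet gears level in their collars, at full-image (310,93) and (385,93), matching prediction. The seal sits flat and centred at (346.5,201). Next is the shaft.

Emit:
step_arm(targets="0 -0.012 -0.08 0 0 0 0;0 -0.025 -0.16 0 0 0 0;0 -0.037 -0.24 0 0 0 0;0 -0.05 -0.32 0 0 0 0;0 -0.062 -0.4 0 0 0 0;0 -0.074 -0.48 0 0 0 0;0 -0.086 -0.56 0 0 0 0;0 -0.099 -0.64 0 0 0 0;0 -0.111 -0.72 0 0 0 0;0 -0.123 -0.8 0 0 0 0")

```text
clock: 25.87
eef_pos: [0.493, -0.2651, 0.14]
tool_rot: [0.626, 0.779, 0.0, 0.0]
ft_force: [0.8, 0.7, 0.4]
grip_width: 0.0425
grasp_force: 0.0
```

Emit:
step_arm(targets="0 -0.015 -0.08 0 0 0 0;0 -0.031 -0.16 0 0 0 0;0 -0.031 -0.2 0 0 0 0;0 -0.031 -0.2 0 0 0 0;0 -0.031 -0.2 0 0 0 0;0 -0.031 -0.2 0 0 0 0")

```text
clock: 26.37
eef_pos: [0.4777, -0.3628, 0.1395]
tool_rot: [0.626, 0.779, 0.0, -0.001]
ft_force: [0.4, 0.7, 0.9]
grip_width: 0.0426
grasp_force: 0.0
```

```bash
python3 - <<'E'
from h import *
st(); i,im=look("w18"); o=bot.get_obs()['eef_pos']
e=w2px(i,[.4792,-.366,.061]);print(e,w2px(i,[*o[:2],.061]));u,v=map(int,e)
for lo in(140,170,200):
    m=(im[v-40:v+40,u-35:u+35].min(2)>lo).astype(np.uint8);n,l,s,c=cv2.connectedComponentsWithStats(m)
    for k in sorted(range(1,n),key=lambda k:-s[k,4])[:2]:print(lo,s[k]+[u-35,v-40,0,0,0],c[k]+[u-35,v-40],px2w(i,*(c[k]+[u-35,v-40]),.061))
E
```

```text
t 26.3667 tcp [ 0.4777 -0.3628  0.1395] ydir 12.417210861070975 zax [-0.0005  0.0012 -1.    ] F [0.3597 0.6845 0.8901] w 0.042581699910893965 g 0.0
[322.7088 217.344 ] [321.8155 211.9013]
140 [315 208  18  18 251] [323.5339 216.4183] [ 0.4796 -0.3652]
140 [313 190  22  15 119] [325.4034 196.2017] [ 0.4778 -0.3513]
170 [315 208  18  18 227] [323.5727 216.5947] [ 0.4796 -0.3654]
170 [323 190  11  15  55] [329.3273 196.2727] [ 0.4803 -0.3508]
200 [316 209  17  16 198] [323.7424 216.5101] [ 0.4797 -0.3653]
200 [327 192   7   9  25] [330.04 195.92] [ 0.4807 -0.3505]
```

Emit:
step_arm(targets="0 0 0 -0.05 0 0 0;0 0 0 -0.1 0 0 0;0 0 0 -0.15 0 0 0;0 0 0 -0.19 0 0 0;0 0 0 -0.2 0 0 0;0 0 0 -0.2 0 0 0;0 0 0 -0.2 0 0 0;-1 0 0 -0.2 0 0 0;-1 0 0 -0.2 0 0 0;-1 0 0 -0.2 0 0 0")

```text
clock: 27.25
eef_pos: [0.4785, -0.3646, 0.0417]
tool_rot: [0.627, 0.779, -0.0, 0.002]
ft_force: [-0.6, -0.1, 1.7]
grip_width: 0.0092
grasp_force: 58.6
```

Emit:
step_arm(targets="-1 0 0 0 0 0 0;-1 0 0 0 0 0 0;-1 0 0 0 0 0 0;-1 0 0 0 0 0 0;-1 0 0 0.02 0 0 0;-1 0 0 0.06 0 0 0;-1 0 0 0.12 0 0 0;-1 0 0 0.16 0 0 0;-1 0 0 0.16 0 0 0;-1 0 0 0.16 0 0 0")

```text
clock: 28.08
eef_pos: [0.4783, -0.3646, 0.1218]
tool_rot: [0.627, 0.779, 0.0, 0.002]
ft_force: [-0.3, -0.0, -0.4]
grip_width: 0.0093
grasp_force: 58.6
```

```bash
python3 - <<'E'
from h import *
st(); i,im=look("w19"); o=bot.get_obs()['eef_pos']
e=w2px(i,[o[0]+.0019,o[1]-.002,o[2]+.021]);print(e);u,v=map(int,e)
for lo in(140,170,200):
    m=(im[v-40:v+40,u-25:u+25].min(2)>lo).astype(np.uint8);n,l,s,c=cv2.connectedComponentsWithStats(m)
    for k in sorted(range(1,n),key=lambda k:-s[k,4])[:2]:print(lo,s[k]+[u-25,v-40,0,0,0],c[k]+[u-25,v-40])
E
```

```text
t 28.0833 tcp [ 0.4783 -0.3646  0.1218] ydir 12.373173160663962 zax [ 0.003  -0.0023 -1.    ] F [-0.3475 -0.0286 -0.443 ] w 0.009286443589175335 g 58.637418147245626
[322.1508 293.8146]
140 [313 282  21  24 357] [323.07   293.2129]
140 [298 290   7   6  23] [301.9565 291.7826]
```

Emit:
step_arm(targets="-1 0.01 0.08 0.02 0 0 0;-1 0.02 0.16 0.04 0 0 0;-1 0.03 0.24 0.04 0 0 0;-1 0.04 0.32 0.04 0 0 0;-1 0.05 0.4 0.04 0 0 0;-1 0.06 0.48 0.04 0 0 0;-1 0.07 0.56 0.04 0 0 0;-1 0.08 0.64 0.04 0 0 0;-1 0.09 0.72 0.04 0 0 0;-1 0.1 0.8 0.04 0 0 0")

```text
clock: 28.97
eef_pos: [0.5259, 0.038, 0.1382]
tool_rot: [0.627, 0.779, -0.001, -0.001]
ft_force: [0.7, 0.2, -0.2]
grip_width: 0.009
grasp_force: 58.7
```

Emit:
step_arm(targets="-1 0.002 0.08 0 0 0 0;-1 0.002 0.16 0 0 0 0;-1 0.002 0.24 0 0 0 0;-1 0.002 0.32 0 0 0 0;-1 0.002 0.4 0 0 0 0;-1 0.002 0.44 0 0 0 0;-1 0.002 0.44 0 0 0 0;-1 0.002 0.44 0 0 0 0;-1 0.002 0.44 0 0 0 0")

```text
clock: 29.72
eef_pos: [0.5274, 0.2552, 0.1383]
tool_rot: [0.627, 0.779, -0.002, -0.0]
ft_force: [0.2, -0.8, 0.3]
grip_width: 0.0089
grasp_force: 58.7
```

```bash
python3 - <<'E'
from h import *
st(); i,im=look("w20"); e=w2px(i,[.5298,.3294,.029]);print(e);u,v=map(int,e)
hsv=cv2.cvtColor(im,cv2.COLOR_BGR2HSV)
# ivory: bright, low-mid saturation inside green plate
b=60;sub=hsv[max(v-b,0):v+b,u-b:u+b]; green=((sub[...,0]>50)&(sub[...,0]<95)&(sub[...,1]>80)).astype(np.uint8)
n,l,s,c=cv2.connectedComponentsWithStats(1-green)
for k in sorted(range(1,n),key=lambda k:-s[k,4])[:4]:print(s[k]+[u-b,max(v-b,0),0,0,0],c[k]+[u-b,max(v-b,0)])
X=(lambda a:np.array([np.cos(a),np.sin(a)]))(np.radians(12.2));Y=np.array([-X[1],X[0]])
for sx in(-1,1):
  for sy in(-1,1):print('screw',w2px(i,[*(np.array([.5298,.3294])+.0435*(sx*X+sy*Y)),.0115]))
g=im.min(2)
for r in range(max(v-36,0),v+44,4):print(r,''.join('%4d'%x for x in g[r,u-44:u+45:4]))
E
```

```text
t 29.7167 tcp [0.5274 0.2552 0.1383] ydir 12.375528909242291 zax [-0.0028 -0.002  -1.    ] F [ 0.2463 -0.8004  0.3086] w 0.008856811245334292 g 58.650509204435366
[348.4333  98.7316]
[ 315   63   66   69 2904] [347.6481  96.8378]
[398 152  10   6  49] [402.6939 154.9592]
[288 152   7   6  38] [290.7105 154.6842]
[288  38   2   1   2] [288.5  38. ]
screw [289.2578 157.0208]
screw [286.0619  33.5467]
screw [402.0954 157.3295]
screw [410.4395  33.7951]
62   75  78  77  77  83  77  83  80  82  84  92 102  91  86  83  81  82  79  80  82  84  82  83
66   75  76  82  81  82  80  81  93 148 153 155 159 166 169 166 101  82  86  78  81  79  82  83
70   76  77  80  78  83  83 122 141 146 152 168 194 193 182 174 180 155  83  85  82  82  85  83
74   75  74  79  80  83 127 139 140 194 251 254 253 253 254 250 199 181 162  81  81  85  85  84
78   73  75  78  77  87 133 136 219 254 239 236 233 233 230 232 254 223 187 112  83  86  79  85
82   74  77  81  78 129 132 199 253 239 238 213 159 162 218 226 226 254 200 188  86  84  83  84
86   76  75  78  94 127 133 253 243 240 106  71  75  68  44 171 222 23
[... 583 characters left out ...]
6 181  84  86  81  85
114   69  70  70  67 118 105 177 252 237 235 199 164 182 216 217 221 252 181 132  82  84  81  87
118   58  63  65  67  77 118 119 216 253 237 231 229 226 224 248 251 175 168  85  85  86  86  91
122   60  61  62  66  66  91 126 127 166 248 253 254 254 252 221 171 170  87  87  87  88  89  89
126   61  62  61  67  66  68  80 129 133 133 143 157 155 160 163 153  84  86  88  88  89  89  88
130   62  60  64  67  67  70  72  70  93 136 138 144 150 127  85  82  82  87  88  86  89  88  90
134   28  26  40  64  64  66  69  72  72  72  76  75  77  80  77  83  84  84  88  88  87  89  89
138   28  28  30  28  68  67  67  71  73  72  73  77  74  80  78  83  82  85  84  90  90  89  89
```

The socket mouth is at (348.5,98), against (348.4,98.7) predicted, so I go over it and lower the shaft.

Emit:
step_arm(targets="-1 0.002 0.06 0 0 0 0;-1 0.002 0.12 -0.02 0 0 0;-1 0.002 0.151 -0.05 0 0 0;-1 0.002 0.151 -0.08 0 0 0;-1 0.002 0.151 -0.09 0 0 0;-1 0.002 0.151 -0.09 0 0 0;-1 0.002 0.151 -0.09 0 0 0;-1 0.002 0.151 -0.09 0 0 0")

```text
clock: 30.43
eef_pos: [0.5303, 0.3308, 0.0959]
tool_rot: [0.627, 0.779, 0.001, 0.0]
ft_force: [0.8, -0.3, -0.9]
grip_width: 0.0094
grasp_force: 58.7
```

Emit:
step_arm(targets="-1 0 0 -0.02 0 0 0;-1 0 0 -0.035 0 0 0;-1 0 0 -0.05 0 0 0;-1 0 0 -0.065 0 0 0;-1 0 0 -0.075 0 0 0;-1 0 0 -0.08 0 0 0;-1 0 0 -0.083 0 0 0;-1 0 0 -0.083 0 0 0;-1 0 0 -0.083 0 0 0")

```text
clock: 31.18
eef_pos: [0.5297, 0.3319, 0.0535]
tool_rot: [0.627, 0.779, 0.0, 0.0]
ft_force: [-0.6, -0.1, -0.9]
grip_width: 0.0093
grasp_force: 58.7
```

Emit:
step_arm(targets="-1 0 0 -0.002 0 0 0;-1 0 0 -0.004 0 0 0;-1 0 0 -0.006 0 0 0;-1 0 0 -0.006 0 0 0")

```text
clock: 31.52
eef_pos: [0.5302, 0.3323, 0.0527]
tool_rot: [0.627, 0.779, 0.001, 0.0]
ft_force: [-2.2, -0.8, 8.8]
grip_width: 0.0091
grasp_force: 59.8
```

Emit:
step_arm(targets="-1 0 0 0.002 0 0 0;-0.2 0 0 0.002 0 0 0;-0.2 0 0 0.002 0 0 0;-0.2 0 0 0.002 0 0 0;-0.2 0 0 0.03 0 0 0;-0.2 0 0 0.08 0 0 0;-0.2 0 0 0.14 0 0 0;-0.2 0 -0.08 0.18 0 0 0;-0.2 0 -0.16 0.18 0 0 0;-0.2 0 -0.16 0.18 0 0 0")

```text
clock: 32.35
eef_pos: [0.53, 0.2463, 0.1419]
tool_rot: [0.629, 0.778, -0.001, 0.001]
ft_force: [-1.2, -0.1, -0.3]
grip_width: 0.0343
grasp_force: 0.0
```

```bash
python3 - <<'E'
from h import *
st(); i,im=look("w21")
for z in(.072,.02):print('exp top',z,w2px(i,[.5302,.3300,z]))
u,v=map(int,w2px(i,[.530,.33,.072])); v0=max(v-50,0)
m=(im[v0:v+45,u-40:u+40].min(2)>215).astype(np.uint8)
for r in range(0,m.shape[0],3):print(v0+r,u-40,''.join('#' if x else '.' for x in m[r,::2]))
E
```

```text
t 32.35 tcp [0.53   0.2463 0.1419] ydir 12.077546418106747 zax [ 0.0016 -0.0027 -1.    ] F [-1.207  -0.1243 -0.3284] w 0.034258575251041624 g 0.0
exp top 0.072 [351.8977  81.5116]
exp top 0.02 [346.1535  83.8503]
31 311 ........................................
34 311 ........................................
37 311 ........................................
40 311 ........................................
43 311 ........................................
46 311 ........................................
49 311 ........................................
52 311 ........................................
55 311 ........................................
58 311 ..............##########................
61 311 ...........################.............
64 311 ..........##################............
67 311 .............####....########...........
70 311 .....................#########..........
73 311 ...................########.###.........
76 311 ..................####.########.........
79 311 ......#..........###....########........
82 311 ......###.........###...####.###........
85 311 ......####........##########.###........
88 311 ......#####.........#####.#####.........
91 311 ......#####..........#....#.###.........
94 311 .......#####.............######.........
97 311 .......######...........######..........
100 311 ........#######.........#####...........
103 311 ..........########..#######.............
106 311 ...........##############...............
109 311 ..............########..................
112 311 ........................................
115 311 ........................................
118 311 ........................................
121 311 ........................................
124 311 ........................................
```

```bash
python3 - <<'E'
from workcell import bot
print(bot.job_done())
E
```

```text
the job is handed in; nothing more can be done
None
```

The rebuild kit is finished and handed in at about 32 s: both planet gears, the shaft, the small bearing and the oil seal were set down in their nests and released, and I never touched the two look-alikes; the hand-in returned no verdict, so the result rests on my camera and force checks.

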